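# Let two cream-lidded jars out of the gravity rack

## Robot

A 6-joint arm with a two-finger parallel gripper is mounted at the origin on a cart in front of the work surface, level with it; the furniture and walls round the work are solid. World frame = base frame: x ahead of the robot, y to its left, z up, the work surface at z = 0. Lengths are in m, angles in rad, forces in N, time in s.
With the tool pointing down it reaches from about 0.375 to 0.9 m from the base axis. Payload 3.1 kg.
Tool frame: the origin (TCP) lies at the very end of the fingers, on their centre line; the grasp point (between the pads) lies 19 mm behind it (manip.pinch_z is the distance from the TCP to the grasp point, in m); z points along the fingers, y is the direction in which the jaws open and shut (so a half turn about z gives the same grasp; the last joint's range is limited). The gripper opens to 85 mm and grips with 20 to 120 N. Pads are 22 mm wide; open, the fingers measure 114 mm over their backs; the gripper's body (76 mm by 85 mm) begins 54 mm behind the grasp point. The pads swing forward as they close: fully open they stand 13 mm farther back than shut.
Start: joints at [-1.377, 0.527, 1.433, -0, 1.181, -0.178], TCP at [0.227, -0.582, 0.192] pointing down, gripper open.
Joint ranges: [-3.08, 3.08], [-0.75, 2.2], [0.22, 2.44], [-1.43, 4.57], [0, 2.65], [-2.85, 2.85]. Speed limits (rad/s): [2.79, 2.79, 3.14, 3.14, 3.14, 3.14].

## Interface

Orientations are given as a unit quaternion [x, y, z, w].
In Python, from station import manip gives the robot as it stands.
- The arm moves only by the tool drive_tool, never from a script. Its argument "increments" is a list of rows, each a list of 7 numbers: the closure in counts, from 0 (fully open) to 255 (shut), then the shift along the tool's x, y, z in cm, then the turn, a rotation vector about the tool's x, y, z in rad. A call has 1 to 20 rows; each row is the pose to reach, as a shift and turn from the pose commanded when the call began, along the tool's axes at that moment; what a row does not reach only later rows make up. A row lasts 1/10 s, in which the tool goes at most 50 mm and 8.59 degrees, less where a joint would pass 70% of its speed; a pose out of reach is approached as far as the arm can. A call with a gripper value outside its range is refused whole. The fingers move at their own pace and stop on an object; "force" is the grip in N (left out, the last holds). Time passes only in rows, so rows that repeat a pose let the fingers close. It gives the time, the measured TCP pose, the force and the opening at its end, in the units of the state.
- manip.sense(): the state, without advancing time (a new reading comes with each control period).
- manip.snapshot(name): name is "scene" or "top"; returns the picture (400x640x3 uint8, red, green, blue); there is no depth.
- manip.camera_model(name): a dict with "mtx" (3x3 intrinsics, pixels), "cam_to_world" (4x4, takes a point from camera to world coordinates). Camera axes: x right, y down, z forward; pixel columns grow to the right and rows downward; lengths in m; the calibration is good to about 2 mm. A picture is of the moment at which its call begins. camera_model takes no time and is no camera call.
- manip.sign_off(): hands the job in, once; it reports no verdict.
The state is a dict: "t": time; "q": joint angles; "qd": joint speeds; "tau": joint torques, N m; "tcp_pos": TCP position; "tool_rot": TCP orientation; "force": force on the tool from outside, world axes, zero at the start; "ft_torque": the same for the moment, N m; "finger_gap": opening from 0.0 (shut) to 1.0 (fully open).
Only numpy, scipy, OpenCV 4.12 (cv2) and the standard library are available. Lean on these libraries where they do the work, as an engineer would, in place of code of your own. Each camera call takes 0.05 s, during which the arm holds its last target. There are 200 camera calls.

## Task

Let the two jars with cream lids roll out of the rack into its front tray, one after the other: with the fingertips press down the orange paddle at the back of a jar's lane until its gate lifts and the jar has rolled to the front lip, then let the paddle come back up so that the gate shuts before you press the other. Leave the blue-lidded jar behind its gate, keep its gate shut, and do not touch, pick up or push any jar or lift a gate directly; leave the vial and the loose yellow lid where they are.

Things in the scene. Friction and masses are not known exactly. Their poses are not given: they have to be found in the camera images.
- rack: Fixed gravity rack, 240 deep, 232 wide, 132 high mm: three lanes (68 wide, pitch 74) on a ramp falling 10 deg to rack -x (to the robot), into one front tray behind a 50 mm lip (inner face x=-0.175). Origin on the table under the rockers' axle (z=0.12), mid width; x back, y left, z up. Lanes at y=0.074, 0, -0.074. Back wall x=0.06, 86 high. A jar at the lip: axis at about x=-0.145, z=0.045.
- paddle_left (a point): Centre of the top face of the orange paddle (44 x 46 x 10 mm, black ridges) of the left lane (rack y = +0.074). At rest 88 mm behind the axle, 128 mm above the table, beyond the back wall; fully pressed 40 mm lower. Pressed, it tips the rocker and lifts the clear gate at the other end, 80 mm in front of the axle. Gap to the next paddle 28 mm.
- rocker_left (a joint): Rocker of the left lane (rack y = +0.074): 0 = gate shut (paddle up), grows to its stop at 0.5 rad as the paddle goes down. From about 0.4 rad the gate clears the jar, which rolls out by itself in about a second while the paddle is held down. A spring shuts the gate; the paddle takes about 2 N to start, 5 N to hold down.
- paddle_middle (a point): Centre of the top face of the orange paddle (44 x 46 x 10 mm, black ridges) of the middle lane (rack y = 0). At rest 88 mm behind the axle, 128 mm above the table, beyond the back wall; fully pressed 40 mm lower. Pressed, it tips the rocker and lifts the clear gate at the other end, 80 mm in front of the axle. Gap to the next paddle 28 mm.
- rocker_middle (a joint): Rocker of the middle lane (rack y = 0): 0 = gate shut (paddle up), grows to its stop at 0.5 rad as the paddle goes down. From about 0.4 rad the gate clears the jar, which rolls out by itself in about a second while the paddle is held down. A spring shuts the gate; the paddle takes about 2 N to start, 5 N to hold down.
- paddle_right (a point): Centre of the top face of the orange paddle (44 x 46 x 10 mm, black ridges) of the right lane (rack y = -0.074). At rest 88 mm behind the axle, 128 mm above the table, beyond the back wall; fully pressed 40 mm lower. Pressed, it tips the rocker and lifts the clear gate at the other end, 80 mm in front of the axle. Gap to the next paddle 28 mm.
- rocker_right (a joint): Rocker of the right lane (rack y = -0.074): 0 = gate shut (paddle up), grows to its stop at 0.5 rad as the paddle goes down. From about 0.4 rad the gate clears the jar, which rolls out by itself in about a second while the paddle is held down. A spring shuts the gate; the paddle takes about 2 N to start, 5 N to hold down.
- jar_cream_1: White sample jar with a cream screw lid, 54 mm diameter, 62 mm long, lying across a lane behind its gate (which lane varies). Origin: centre of its bottom end, on its axis; z along the axis to the lid, to rack +y at the start. The origin lies 31 mm to the rack -y side of the lane's centre line, at rack x about -0.05, 62 mm high.
- jar_cream_2: White sample jar with a cream screw lid, 54 mm diameter, 62 mm long, lying across a lane behind its gate (which lane varies). Origin: centre of its bottom end, on its axis; z along the axis to the lid, to rack +y at the start. The origin lies 31 mm to the rack -y side of the lane's centre line, at rack x about -0.05, 62 mm high.
- jar_blue: White sample jar with a blue screw lid (48 mm diameter, 50 mm long), lying behind the gate of the third lane; it must stay there. Origin: centre of its bottom end, on its axis, 31 mm to the rack's -y side of its lane's centre line at the start; z along the axis to the lid.
- vial: Small white vial with a blue cap, 15 mm diameter, 46 mm high, standing on the table to the right of the rack; a bystander. Origin: centre of its underside.
- spare_lid: Loose yellow jar lid, 42 mm diameter, 10 mm high, lying on the table to the left of the rack; a bystander. Origin: centre of its underside.
Mind the look-alikes: they are no part of the job. Leave any black or pink look-alike of the jar_cream_1 alone.

How it is judged:
By the outcome, as a careful person would: the job done as asked, in the order asked, and still so for the second after the job is handed in, with the robot touching nothing.
It also fails if it takes over 48 s, if anything falls off the work surface, if the arm or the gripper's body presses on something with over 40 N, if the wrist force passes 120 N, or if a joint passes its speed limit or range.

## Working session

There is one attempt and no reset: what is moved stays moved. The work goes in short steps, Python scripts to look and compute and a tool call to move; the robot and the scene stay as the last step left them, time stands still between calls to the robot, and variables do not carry over. Pictures are saved under pics/ and viewed, about 8 in all and at most 12, crops included, and the job is handed in when it is done.

Besides the shell and the picture viewer there is one more tool, called by a JSON object that holds its "name" and its "arguments". drive_tool: Moves the arm, as the interface text tells. Its arguments: {"type":"object","properties":{"increments":{"type":"array","items":{"type":"array","items":{"type":"number"}}},"force":{"type":"number"}},"required":["increments"]}

```bash
mkdir -p pics; python3 - <<'E'
from station import manip
import cv2
for n in("scene","top"):
    cv2.imwrite(f"pics/{n}0.png",manip.snapshot(n)[:,:,::-1])
    c=manip.camera_model(n);print(n,c["mtx"],c["cam_to_world"])
print(manip.sense())
E
```

```text
scene [[508.85028701   0.         313.8375865 ]
 [  0.         508.85028701 197.44720002]
 [  0.           0.           1.        ]] [[-0.6907686  -0.48724964  0.53425324  0.03246156]
 [-0.72293607  0.45085973 -0.52353504  0.42646111]
 [ 0.01421898 -0.74787251 -0.66369009  0.68900275]
 [ 0.          0.          0.          1.        ]]
top [[411.46312925   0.         317.88797282]
 [  0.         411.46312925 195.80716191]
 [  0.           0.           1.        ]] [[-9.44901746e-03 -9.85766695e-01  1.67853326e-01  3.57523257e-01]
 [-9.99955319e-01  9.36139509e-03 -1.31331190e-03 -3.09537049e-02]
 [-2.76722174e-04 -1.67858236e-01 -9.85811106e-01  9.46281637e-01]
 [ 0.00000000e+00  0.00000000e+00  0.00000000e+00  1.00000000e+00]]
{'t': 0.1, 'q': array([-1.37748580e+00,  5.28389953e-01,  1.43376836e+00, -1.14377164e-05,
        1.18141518e+00, -1.78475131e-01]), 'qd': array([ 0.00126717, -0.00073311, -0.00199813,  0.00055273, -0.00036754,
       -0.00082851]), 'tau': array([-4.15211734e-04, -4.43305242e+01, -1.78586143e+01, -1.97333575e-04,
        3.89151683e-03,  1.22985645e-05]), 'tcp_pos': array([ 0.2269476 , -0.58156598,  0.19152311]), 'tool_rot': array([ 9.82770742e-01,  1.84826101e-01, -1.26350197e-05, -9.90351039e-04]), 'force': array([-0.3933385 , -0.05519517,  0.6527974 ]), 'ft_torque': array([ 0.00658124,  0.00235397, -0.01503437]), 'finger_gap': 0.9991710075242488}
```

View pics/scene0.png

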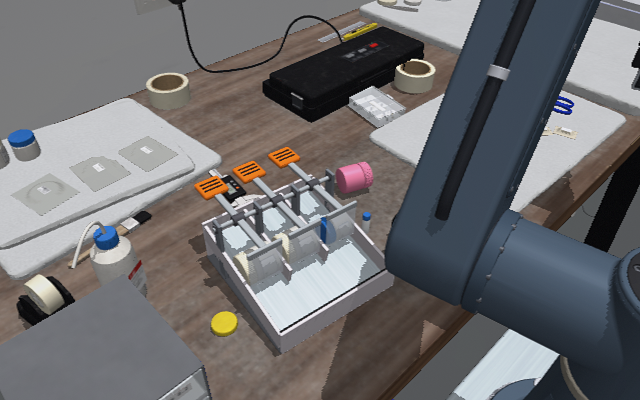

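View pics/top0.png

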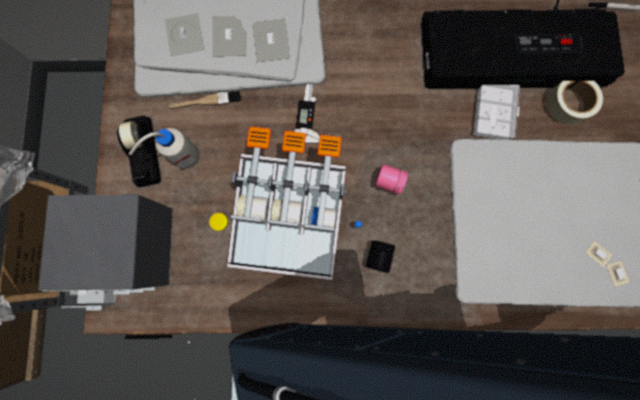

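Pixels in the top view:
- Left lane: jar at (255,208), cream lid at (241,207).
- Middle lane: jar at (288,212), cream lid at (276,210).
- Right lane: jar at (325,216), blue lid at (315,216).
- Look-alikes off the rack: pink jar at (392,179), black jar at (380,256).
- Paddles: left (259,138), middle (293,142), right (330,146).

I plan to press the left and middle paddles. First I'll check with a close crop and locate the paddles.

```bash
cat > h.py <<'E'
import numpy as np,cv2
from station import manip
from scipy.spatial.transform import Rotation as R
def ray(n,px,z):
    c=manip.camera_model(n);T=c["cam_to_world"]
    d=T[:3,:3]@np.linalg.solve(c["mtx"],[*px,1]);o=T[:3,3]
    return o+d*(z-o[2])/d[2]
def orange(n,im):
    h=cv2.cvtColor(im,cv2.COLOR_RGB2HSV)
    m=cv2.inRange(h,(5,170,120),(16,255,255));m=cv2.morphologyEx(m,cv2.MORPH_CLOSE,np.ones((5,5)))
    k,l,s,c=cv2.connectedComponentsWithStats(m)
    for i in range(1,k):
        if s[i,4]>80:
            mm=(l==i).astype(np.uint8);(cx,cy),_,_=cv2.minAreaRect(cv2.findNonZero(mm))
            print(n,(cx,cy),s[i],ray(n,(cx,cy),.128).round(4))
E
python3 - <<'E'
from h import *
for n in("scene","top"): orange(n,cv2.imread(f"pics/{n}0.png")[:,:,::-1].copy())
a=cv2.imread("pics/top0.png")[120:280,220:400];b=cv2.imread("pics/scene0.png")[140:350,190:390]
a=cv2.resize(a,(400,356),interpolation=2);b=cv2.resize(b,(390,410),interpolation=2)
a=cv2.copyMakeBorder(a,0,54,0,0,0);cv2.imwrite("pics/crop0.png",np.hstack([a,b]))
for p in [(241,155),(346,164),(333,278),(229,266)]: print(p,ray("top",p,.09))
E
```

```text
scene (283.5517578125, 156.62071228027344) [268 147  32  20 389] [ 0.6027 -0.053   0.128 ]
scene (248.81442260742188, 171.0824737548828) [233 161  33  22 428] [0.6123 0.0196 0.128 ]
scene (210.91419982910156, 186.99407958984375) [194 176  34  24 480] [0.6217 0.0934 0.128 ]
top (258.20001220703125, 137.09999084472656) [246 126  25  23 466] [0.6212 0.0902 0.128 ]
top (293.39410400390625, 141.37646484375) [282 131  24  22 441] [0.6113 0.0174 0.128 ]
top (329.04876708984375, 145.56097412109375) [317 135  25  22 455] [ 0.6016 -0.056   0.128 ]
(241, 155) [0.59377594 0.13216696 0.09      ]
(346, 164) [ 0.57176664 -0.0928793   0.09      ]
(333, 278) [ 0.33281981 -0.06133675  0.09      ]
(229, 266) [0.35898313 0.15163573 0.09      ]
```

View pics/crop0.png

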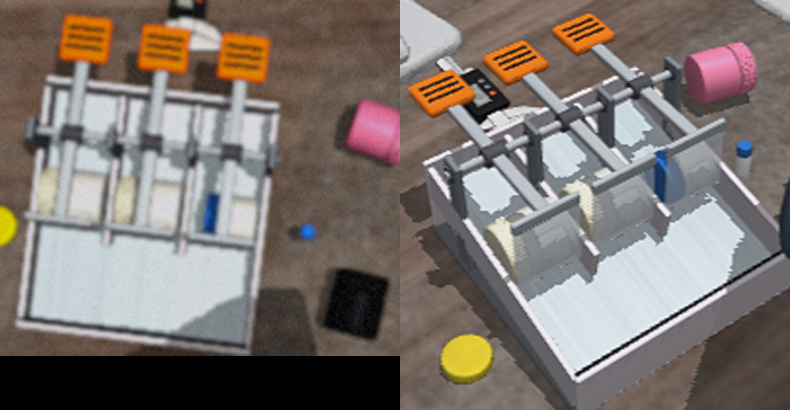

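The crop confirms cream lids in the left and middle lanes and blue in the right. The two cameras agree on the paddle positions to about 3 mm. Next I work out the approach to above the left paddle.

```bash
cat >> h.py <<'E'
YAW=-np.arctan2(.0195,.1465)
RX=np.array([np.cos(YAW),np.sin(YAW),0])
L=np.array([.6215,.0918,0])+.002*RX; M=np.array([.6118,.0185,0])+.002*RX
GOAL=R.from_matrix(np.array([[np.cos(YAW),np.sin(YAW),0],[np.sin(YAW),-np.cos(YAW),0],[0,0,-1]]).T.T)
def go(p):
    s=manip.sense();r=R.from_quat(s["tool_rot"])
    print("t",s["t"],"pos",s["tcp_pos"].round(4),"F",s["force"].round(2),"gap",s["finger_gap"],"cm",(r.inv().apply(p-s["tcp_pos"])*100).round(2),"turn",(r.inv()*GOAL).as_rotvec().round(3))
E
python3 - <<'E'
from h import *
print(YAW);go(L+[0,0,.19])
E
```

```text
-0.13232796869655336
t 0.1 pos [ 0.2269 -0.5816  0.1915] F [-0.39 -0.06  0.65] gap 0.9991710075242488 cm [ 61.4  -48.31   0.27] turn [-0.002  0.     0.504]
```

{"name": "drive_tool", "arguments": {"increments": [[255, 3.4, -2.7, 0, 0, 0, 0.028], [255, 6.8, -5.4, 0, 0, 0, 0.056], [255, 10.2, -8.1, 0, 0, 0, 0.084], [255, 13.6, -10.7, 0, 0, 0, 0.112], [255, 17.1, -13.4, 0, 0, 0, 0.14], [255, 20.5, -16.1, 0, 0, 0, 0.168], [255, 23.9, -18.8, 0, 0, 0, 0.196], [255, 27.3, -21.5, 0, 0, 0, 0.224], [255, 30.7, -24.2, 0, 0, 0, 0.252], [255, 34.1, -26.8, 0, 0, 0, 0.28], [255, 37.5, -29.5, 0, 0, 0, 0.308], [255, 40.9, -32.2, 0, 0, 0, 0.336], [255, 44.3, -34.9, 0, 0, 0, 0.364], [255, 47.8, -37.6, 0, 0, 0, 0.392], [255, 51.2, -40.3, 0, 0, 0, 0.42], [255, 54.6, -42.9, 0, 0, 0, 0.448], [255, 58.0, -45.6, 0, 0, 0, 0.476], [255, 61.4, -48.3, 0, 0, 0, 0.504], [255, 61.4, -48.3, 0, 0, 0, 0.504], [255, 61.4, -48.3, 0, 0, 0, 0.504]]}}

```text
t: 2.1
tcp_pos: [0.6232, 0.0917, 0.1916]
tool_rot: [0.998, -0.065, -0.001, 0.0]
force: [-0.5, -0.2, -0.1]
finger_gap: -0.004
```

```bash
python3 - <<'E'
from h import *
go(L+[0,0,.14]);print(manip.sense()["q"])
cv2.imwrite("pics/c1.png",np.vstack([manip.snapshot("scene")[60:340,100:500,::-1],manip.snapshot("top")[60:300,150:550,::-1]]))
E
```

```text
t 2.1 pos [0.6232 0.0917 0.1916] F [-0.48 -0.25 -0.11] gap -0.0044839405129616485 cm [0.04 0.01 5.16] turn [0.001 0.002 0.003]
[-3.07597963e-02  5.35868794e-01  1.41914274e+00 -5.23133821e-04
  1.18826508e+00  1.66989651e+00]
```

View pics/c1.png

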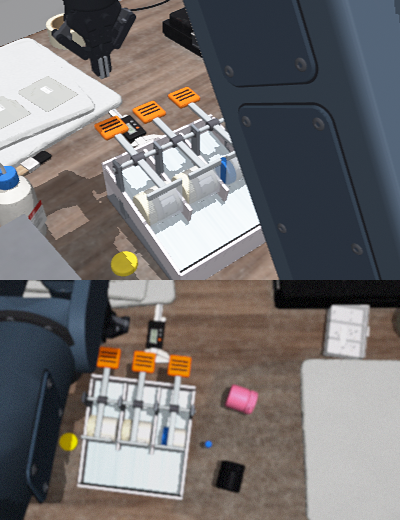

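```bash
python3 - <<'E'
from h import *
for n in("scene","top"):
    c=manip.camera_model(n);T=np.linalg.inv(c["cam_to_world"])
    for p in ([.6232,.0917,.1916],[.6232,.0917,.1416],[.6232,.0917,.30]):
        v=c["mtx"]@(T[:3,:3]@p+T[:3,3]);print(n,p,v[:2]/v[2])
E
```

```text
scene [0.6232, 0.0917, 0.1916] [206.53368245 156.06060862]
scene [0.6232, 0.0917, 0.1416] [210.2789139  179.94482052]
scene [0.6232, 0.0917, 0.3] [197.2744186  97.0121299]
top [0.6232, 0.0917, 0.1916] [252.67772962 125.83842796]
top [0.6232, 0.0917, 0.1416] [256.52152912 134.0778814 ]
top [0.6232, 0.0917, 0.3] [242.43507222 103.88257449]
```

```bash
python3 - <<'E'
from h import *
a=manip.snapshot("scene")[50:220,120:320,::-1];b=manip.snapshot("top")[70:240,200:400,::-1]
cv2.imwrite("pics/c2.png",np.hstack([cv2.resize(x,None,fx=2,fy=2,interpolation=2) for x in(a,b)]))
go(L+[0,0,.14])
E
```

```text
t 2.3 pos [0.6229 0.0895 0.1923] F [-0.73  0.43 -0.48] gap 0.000984559617367834 cm [ 0.03 -0.21  5.23] turn [ 0.     0.001 -0.001]
```

View pics/c2.png

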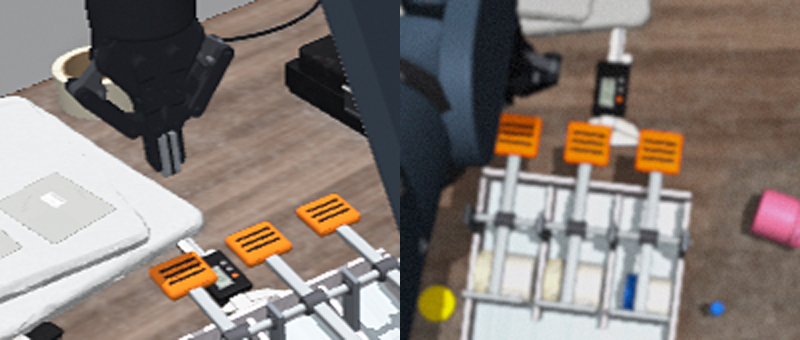

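```bash
python3 - <<'E'
from h import *
def tri(a,b):
    P=[]
    for n in("scene","top"):
        c=manip.camera_model(n);P.append(c["mtx"]@np.linalg.inv(c["cam_to_world"])[:3])
    X=cv2.triangulatePoints(*P,np.array(a,float),np.array(b,float)).ravel();X=X[:3]/X[3]
    print(X.round(4),[((p@[*X,1])[:2]/(p@[*X,1])[2]).round(1) for p in P])
tri((234,71),(277,104));tri((230,82),(277,104))
for z in(.15,.19,.21,.23,.25): print(z,ray("scene",(204,136),z).round(3))
E
```

```text
[0.6114 0.0313 0.3255] [array([233.6,  70.9]), array([277.4, 104.4])]
[0.6205 0.0338 0.3044] [array([229.9,  82. ]), array([277.1, 104.1])]
0.15 [0.726 0.032 0.15 ]
0.19 [0.675 0.061 0.19 ]
0.21 [0.649 0.076 0.21 ]
0.23 [0.623 0.09  0.23 ]
0.25 [0.598 0.105 0.25 ]
```

The tip seen in the scene view, (204,136), lies on a ray that passes laterally over the left paddle. At that point the ray is at z≈0.23, but the reported TCP is 0.19. So I'll descend watching force and pictures rather than trusting z alone.

{"name": "drive_tool", "arguments": {"increments": [[255, 0, 0, 1, 0, 0, 0], [255, 0, 0, 2, 0, 0, 0], [255, 0, 0, 3, 0, 0, 0], [255, 0, 0, 4, 0, 0, 0], [255, 0, 0, 5, 0, 0, 0], [255, 0, 0, 5.5, 0, 0, 0], [255, 0, 0, 5.5, 0, 0, 0], [255, 0, 0, 5.5, 0, 0, 0]]}}

```text
t: 3.1
tcp_pos: [0.6239, 0.0909, 0.1374]
tool_rot: [0.998, -0.066, 0.0, -0.0]
force: [-0.4, -1.2, -0.6]
finger_gap: 0.005
```

```bash
python3 - <<'E'
from h import *
go(L+[0,0,.09])
a=manip.snapshot("scene")[90:330,150:350,::-1];b=manip.snapshot("top")[90:330,200:400,::-1]
cv2.imwrite("pics/c3.png",np.hstack([cv2.resize(x,None,fx=2,fy=2,interpolation=2) for x in(a,b)]))
go(L+[0,0,.09])
E
```

```text
t 3.1 pos [0.6239 0.0909 0.1374] F [-0.44 -1.21 -0.59] gap 0.0048413141714668175 cm [-0.05 -0.06  4.74] turn [-0. -0.  0.]
t 3.2 pos [0.6241 0.0909 0.138 ] F [-0.12  0.92  0.27] gap -0.0008743400166190171 cm [-0.08 -0.06  4.8 ] turn [-0.    -0.001  0.   ]
```

View pics/c3.png

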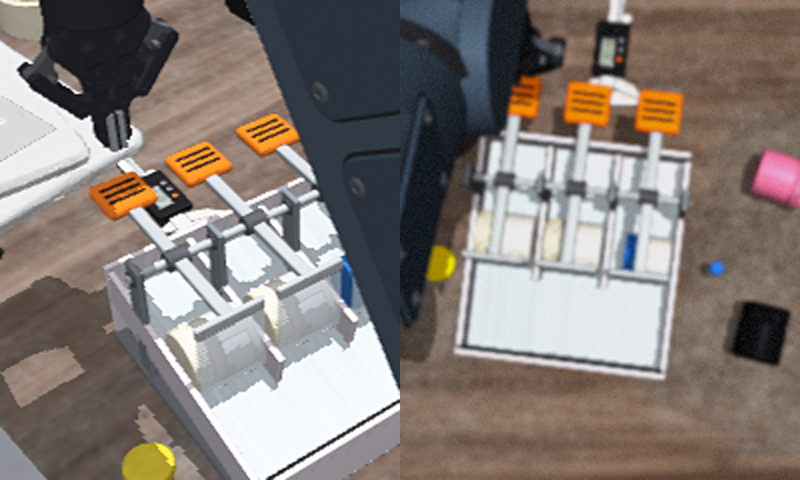

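The tip is at about (209,165) in the scene view, roughly 35 mm above the paddle at reported z 0.138, with no contact force. Continuing down gently.

{"name": "drive_tool", "arguments": {"increments": [[255, 0, 0, 0.5, 0, 0, 0], [255, 0, 0, 1, 0, 0, 0], [255, 0, 0, 1.5, 0, 0, 0], [255, 0, 0, 2, 0, 0, 0], [255, 0, 0, 2.5, 0, 0, 0], [255, 0, 0, 2.5, 0, 0, 0]]}}

```text
t: 3.8
tcp_pos: [0.6229, 0.0908, 0.1113]
tool_rot: [0.998, -0.066, -0.001, 0.0]
force: [0.1, 0.7, -0.6]
finger_gap: -0.0
```

{"name": "drive_tool", "arguments": {"increments": [[255, 0, 0, 0.3, 0, 0, 0], [255, 0, 0, 0.6, 0, 0, 0], [255, 0, 0, 0.9, 0, 0, 0], [255, 0, 0, 1.2, 0, 0, 0], [255, 0, 0, 1.5, 0, 0, 0], [255, 0, 0, 1.5, 0, 0, 0], [255, 0, 0, 1.5, 0, 0, 0]]}}

```text
t: 4.5
tcp_pos: [0.6236, 0.0908, 0.0973]
tool_rot: [0.998, -0.066, -0.0, -0.0]
force: [0.0, 0.1, 0.3]
finger_gap: -0.002
```

```bash
python3 - <<'E'
from h import *
go(L+[0,0,.09])
a=manip.snapshot("scene")[90:330,150:350,::-1];b=manip.snapshot("top")[90:330,200:400,::-1]
cv2.imwrite("pics/c4.png",np.hstack([cv2.resize(x,None,fx=2,fy=2,interpolation=2) for x in(a,b)]))
E
```

```text
t 4.5 pos [0.6236 0.0908 0.0973] F [0.03 0.06 0.31] gap -0.0017394673309929012 cm [-0.03 -0.07  0.73] turn [0. 0. 0.]
```

View pics/c4.png

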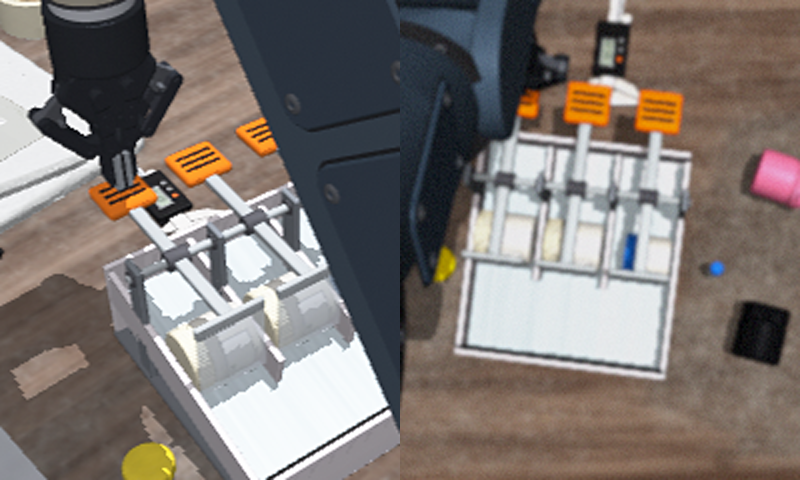

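The tip is centred on the left paddle, about to touch, at scene (211,183). Its real z is therefore about 35 mm above the reported value. Now pressing in steps.

{"name": "drive_tool", "arguments": {"increments": [[255, 0, 0, 0.4, 0, 0, 0], [255, 0, 0, 0.8, 0, 0, 0], [255, 0, 0, 1.2, 0, 0, 0], [255, 0, 0, 1.6, 0, 0, 0], [255, 0, 0, 2, 0, 0, 0], [255, 0, 0, 2, 0, 0, 0]]}}

```text
t: 5.2
tcp_pos: [0.624, 0.0908, 0.077]
tool_rot: [0.998, -0.066, 0.0, -0.0]
force: [1.0, -0.3, 0.5]
finger_gap: 0.005
```

{"name": "drive_tool", "arguments": {"increments": [[255, 0, 0, 0.4, 0, 0, 0], [255, 0, 0, 0.8, 0, 0, 0], [255, 0, 0, 1.2, 0, 0, 0], [255, 0, 0, 1.6, 0, 0, 0], [255, 0, 0, 1.8, 0, 0, 0], [255, 0, 0, 1.8, 0, 0, 0], [255, 0, 0, 1.8, 0, 0, 0]]}}

```text
t: 5.9
tcp_pos: [0.6237, 0.0908, 0.0595]
tool_rot: [0.998, -0.066, 0.0, 0.0]
force: [-1.3, 0.3, 5.6]
finger_gap: -0.004
```

```bash
python3 - <<'E'
from h import *
go(L+[0,0,.09])
a=manip.snapshot("scene")[90:330,150:350,::-1];b=manip.snapshot("top")[90:330,200:400,::-1]
cv2.imwrite("pics/c5.png",np.hstack([cv2.resize(x,None,fx=2,fy=2,interpolation=2) for x in(a,b)]))
E
```

```text
t 5.9 pos [0.6237 0.0908 0.0595] F [-1.35  0.27  5.57] gap -0.003743649279928979 cm [-0.03 -0.07 -3.05] turn [ 0. -0.  0.]
```

View pics/c5.png

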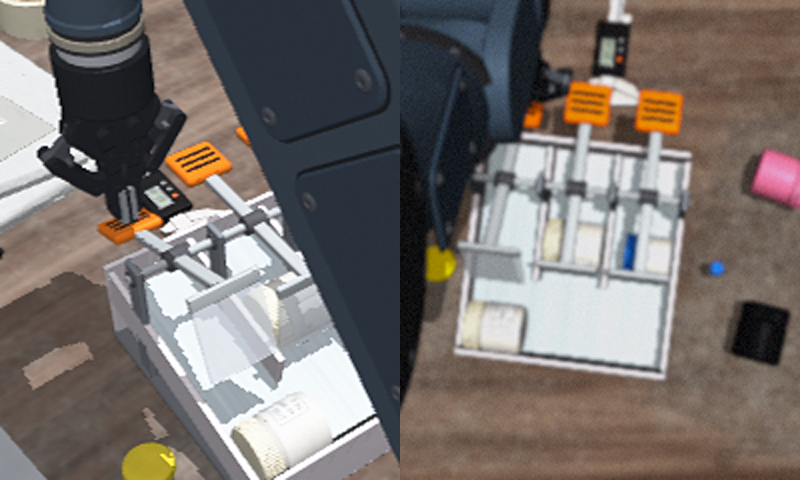

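The left jar is at the front lip (top view about (245,254)), its gate is up, and the others are unmoved. I'll hold briefly, release, and move over the middle paddle.

{"name": "drive_tool", "arguments": {"increments": [[255, 0, 0, 0, 0, 0, 0], [255, 0, 0, 0, 0, 0, 0], [255, 0, 0, 0, 0, 0, 0], [255, 0, 0, 0, 0, 0, 0], [255, 0, 0, 0, 0, 0, 0], [255, 0, 0, -0.6, 0, 0, 0], [255, 0, 0, -1.2, 0, 0, 0], [255, 0, 0, -1.8, 0, 0, 0], [255, 0, 0, -2.4, 0, 0, 0], [255, 0, 0, -3.0, 0, 0, 0], [255, 0, 0, -4.0, 0, 0, 0], [255, 0, 0, -5.0, 0, 0, 0], [255, 0, 0, -6.5, 0, 0, 0], [255, 0, 0, -6.5, 0, 0, 0], [255, 0, 1.5, -6.5, 0, 0, 0], [255, 0, 3, -6.5, 0, 0, 0], [255, 0, 4.5, -6.5, 0, 0, 0], [255, 0, 6, -6.5, 0, 0, 0], [255, 0, 7.3, -6.5, 0, 0, 0], [255, 0, 7.3, -6.5, 0, 0, 0]]}}

```text
t: 8.0
tcp_pos: [0.6138, 0.016, 0.1242]
tool_rot: [0.998, -0.068, -0.0, 0.0]
force: [-0.1, 0.6, -0.2]
finger_gap: 0.0
```

```bash
python3 - <<'E'
from h import *
a=manip.snapshot("scene")[90:330,150:350,::-1];b=manip.snapshot("top")[90:330,200:400,::-1]
cv2.imwrite("pics/c6.png",np.hstack([cv2.resize(x,None,fx=2,fy=2,interpolation=2) for x in(a,b)]))
go(M+[0,0,.0595])
E
```

```text
t 8.1 pos [0.614  0.0179 0.1243] F [ 0.09  0.79 -0.44] gap -0.003716351210521432 cm [-0.02 -0.03  6.48] turn [-0.     0.    -0.001]
```

View pics/c6.png

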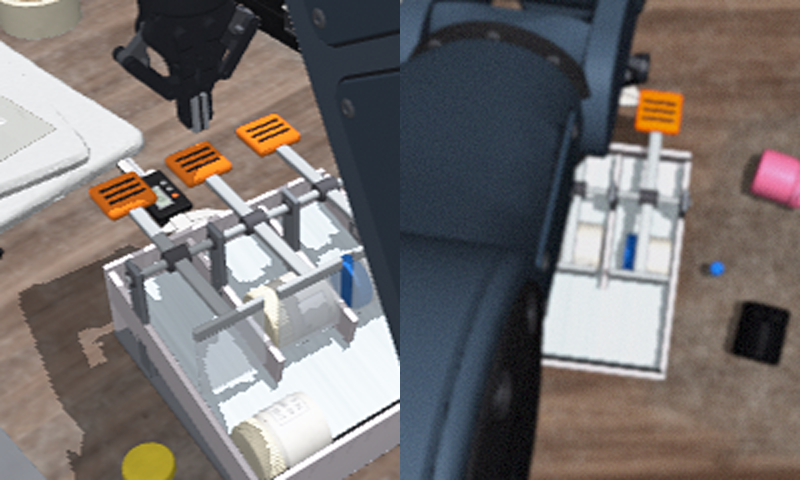

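The left paddle is back up and its gate shut. Its jar is still at the lip, and the tip is over the middle paddle, scene (250,155). Next I press the middle paddle to the same depth, 6.5 cm down.

{"name": "drive_tool", "arguments": {"increments": [[255, 0, 0, 0.8, 0, 0, 0], [255, 0, 0, 1.6, 0, 0, 0], [255, 0, 0, 2.4, 0, 0, 0], [255, 0, 0, 3.0, 0, 0, 0], [255, 0, 0, 3.4, 0, 0, 0], [255, 0, 0, 3.8, 0, 0, 0], [255, 0, 0, 4.2, 0, 0, 0], [255, 0, 0, 4.6, 0, 0, 0], [255, 0, 0, 5.0, 0, 0, 0], [255, 0, 0, 5.4, 0, 0, 0], [255, 0, 0, 5.8, 0, 0, 0], [255, 0, 0, 6.2, 0, 0, 0], [255, 0, 0, 6.5, 0, 0, 0], [255, 0, 0, 6.5, 0, 0, 0], [255, 0, 0, 6.5, 0, 0, 0], [255, 0, 0, 6.5, 0, 0, 0], [255, 0, 0, 6.5, 0, 0, 0], [255, 0, 0, 6.5, 0, 0, 0], [255, 0, 0, 6.5, 0, 0, 0], [255, 0, 0, 6.5, 0, 0, 0]]}}

```text
t: 10.1
tcp_pos: [0.6143, 0.0183, 0.0596]
tool_rot: [0.998, -0.066, 0.0, 0.0]
force: [-1.5, -0.6, 5.3]
finger_gap: 0.003
```

```bash
python3 - <<'E'
from h import *
a=manip.snapshot("scene")[90:330,150:350,::-1];b=manip.snapshot("top")[90:330,200:400,::-1]
cv2.imwrite("pics/c7.png",np.hstack([cv2.resize(x,None,fx=2,fy=2,interpolation=2) for x in(a,b)]))
go(M+[0,0,.0595])
E
```

```text
t 10.2 pos [0.6143 0.0183 0.0595] F [-1.34 -0.99  5.03] gap -0.0032552364033714256 cm [-0.05  0.01  0.  ] turn [ 0.    -0.001  0.   ]
```

View pics/c7.png

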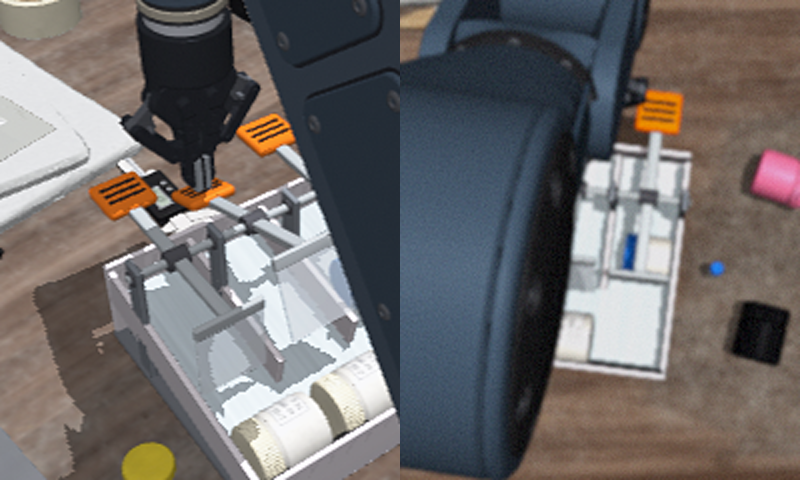

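Both cream jars are at the lip (the middle one around scene (325,290)), the left gate is shut and the blue jar is still held. Now releasing slowly and withdrawing up and back.

{"name": "drive_tool", "arguments": {"increments": [[255, 0, 0, 0, 0, 0, 0], [255, 0, 0, 0, 0, 0, 0], [255, 0, 0, 0, 0, 0, 0], [255, 0, 0, -0.6, 0, 0, 0], [255, 0, 0, -1.2, 0, 0, 0], [255, 0, 0, -1.8, 0, 0, 0], [255, 0, 0, -2.4, 0, 0, 0], [255, 0, 0, -3.0, 0, 0, 0], [255, 0, 0, -4.0, 0, 0, 0], [255, 0, 0, -6, 0, 0, 0], [255, 0, 0, -9, 0, 0, 0], [255, 0, 0, -12, 0, 0, 0], [255, 0, 3, -15, 0, 0, 0], [255, 0, 7, -15, 0, 0, 0], [255, 0, 11, -15, 0, 0, 0], [255, 0, 15, -15, 0, 0, 0], [255, 0, 19, -15, 0, 0, 0], [255, 0, 23, -15, 0, 0, 0], [255, 0, 26, -15, 0, 0, 0], [255, 0, 26, -15, 0, 0, 0]]}}

```text
t: 12.2
tcp_pos: [0.5778, -0.2426, 0.2087]
tool_rot: [0.998, -0.068, -0.001, -0.0]
force: [-0.1, 0.7, -0.3]
finger_gap: -0.001
```

```bash
python3 - <<'E'
from h import *
s,t=manip.snapshot("scene"),manip.snapshot("top")
orange("scene",s.copy());orange("top",t.copy())
cv2.imwrite("pics/c8.png",np.hstack([cv2.resize(x[:,:,::-1],None,fx=2,fy=2,interpolation=2) for x in(s[90:360,180:380],t[90:360,200:400])]))
go(M)
E
```

```text
scene (283.6034851074219, 156.7413787841797) [268 147  32  21 399] [ 0.6023 -0.0528  0.128 ]
scene (248.8965606689453, 171.2586212158203) [233 161  33  23 445] [0.6118 0.0198 0.128 ]
scene (210.9475555419922, 187.02294921875) [194 176  34  24 483] [0.6216 0.0934 0.128 ]
top (258.1280517578125, 137.34756469726562) [246 126  25  23 466] [0.6206 0.0903 0.128 ]
top (293.06597900390625, 141.07614135742188) [281 130  24  23 412] [0.6119 0.0181 0.128 ]
top (328.9851379394531, 145.6485137939453) [317 135  25  22 460] [ 0.6014 -0.0559  0.128 ]
t 12.3 pos [ 0.5782 -0.2387  0.2086] F [ 0.59 -0.07 -0.14] gap -0.00029254763417135875 cm [  0.17 -25.89  20.92] turn [-0.002  0.003 -0.001]
```

View pics/c8.png

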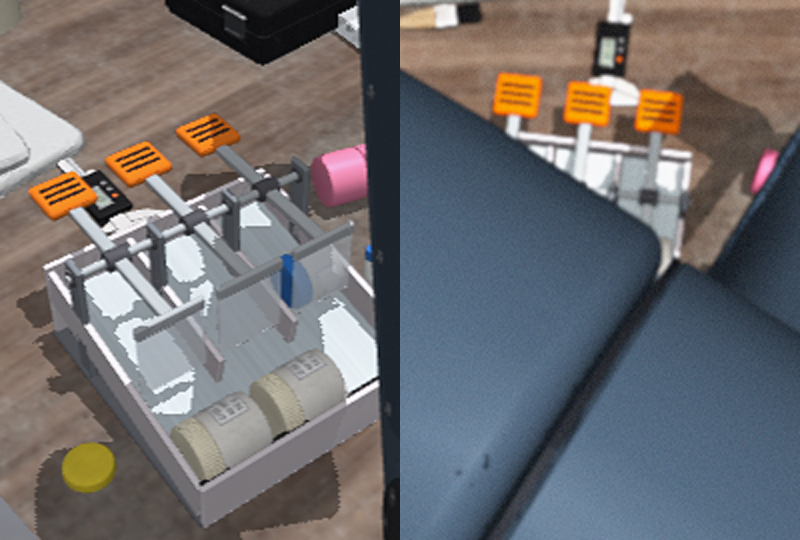

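Both jars are at the lip, all three paddles are back at rest, the gates are shut, and the blue jar, lid, vial and pink jar are in place. Handing in.

```bash
python3 -c "
from station import manip
print(manip.sign_off())"
```

```text
the job is handed in; nothing more can be done
None
```

I let both cream-lidded jars out, left lane first and then the middle one. For each I pressed the paddle with the closed fingertips (about 5–6 N), held it until the jar reached the lip, and let the gate shut again before going on. I handed the job in at about 12.3 s of the 48 s.

**Last checks:**
- The final scene view shows both jars at the front lip, and the blue-lidded jar behind its shut gate.
- All three paddles are back within about 1 mm of their starting positions in both cameras.
- The force on the tool was back to noise, and the arm was clear of the rack. The yellow lid was in place.
- The vial was only partly visible in that last view. I saw it unmoved in the top view during the second press, before the arm withdrew past that side.
- In the last top view the arm hid the front tray, so the jars' final position rests on the scene camera.

**One disagreement:** the fingertips looked about 35 mm higher in the pictures than the reported tool position. I set the press depth by pictures and force instead.

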